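Hang a charged handset on the hand-out rail

ROBOT

A 6-joint arm with a two-finger parallel gripper is mounted at the origin on the work surface. World frame = base frame: x ahead of the robot, y to its left, z up, the work surface at z = 0. Lengths are in m, angles in rad, forces in N, time in s.
With the tool pointing down it reaches from about 0.375 to 0.75 m from the base axis. Payload 9 kg.
Tool frame: the origin (TCP) lies at the very end of the fingers, on their centre line; the grasp point (between the pads) lies 19 mm behind it; y points along the fingers, z is the direction in which the jaws open and shut, and the axes are right-handed (so a half turn about y gives the same grasp; the last joint's range is limited). The gripper opens to 85 mm and grips with 20 to 120 N. Pads are 22 mm wide; open, the fingers measure 114 mm over their backs; the gripper's body (76 mm by 85 mm) begins 54 mm behind the grasp point. The pads swing forward as they close: fully open they stand 13 mm farther back than shut.
Start: joints at [-1.358, 0.104, 0.097, 1.564, 0, 1.353], TCP at [0.251, -0.545, 0.231] pointing down, gripper open.
Joint ranges: [-2.99, 2.99], [-0.84, 1.86], [-1.1, 1.16], [-1.84, 2.11], [-1.51, 1.56], [-3.14, 3.14]. Speed limits (rad/s): [2.22, 2.22, 2.57, 3.14, 3.14, 3.14].

INTERFACE

Orientations are given as a unit quaternion [x, y, z, w].
In Python, from station import env gives the robot as it stands. The module is installed in compiled form; this text tells all that it offers.
- The arm moves only by the tool drive_tool, never from a script. Its argument "deltas" is a list that holds one entry, the list of rows, each a list of 7 numbers: the shift along the tool's x, y, z in units of 1000 mm (1.0 is 1000 mm), then the turn, a rotation vector about the tool's x, y, z in units of 0.5 rad (1.0 is 0.5 rad), then the finger opening in mm, from 0 to 85.4. A call has 1 to 12 rows; each row is the pose to reach, as a shift and turn from the pose measured when the call began, along the tool's axes at that moment; what a row does not reach only later rows make up. A row lasts 1/10 s, in which the tool goes at most 50 mm and 8.59 degrees, less where a joint would pass 70% of its speed; a pose out of reach is approached as far as the arm can. A call with a number of a shift or a turn outside -1 to 1 is refused whole. A call with a gripper value outside its range is refused whole. The fingers move at their own pace and stop on an object; "force" is the grip in N (left out, the last holds). Time passes only in rows, so rows that repeat a pose let the fingers close. It gives the time, the measured TCP pose, the force and the opening at its end, in the units of the state.
- env.get_state(): the state, without advancing time (a new reading comes with each control period).
- env.get_image(name): name is "scene" or "top"; returns (picture, depth): 400x640x3 uint8, red, green, blue; 400x640 float32, m along the optical axis (not along the pixel's ray), 0 where there is no reading.
- env.calibration(name): a dict with "vfov" (degrees; the focal length in pixels is half the picture's height over the tangent of half this angle, whatever the lens; pixels are square), "cx", "cy" (the principal point, pixels), "R" (3x3) and "t" (3): a world point X has camera coordinates R X + t. Camera axes: x right, y down, z forward; pixel columns grow to the right and rows downward; lengths in m; the calibration is good to about 2 mm. A picture is of the moment at which its call begins. calibration takes no time and is no camera call.
- env.finish_job(): hands the job in, once; it reports no verdict.
Trained networks look in the newest picture that a camera, given by its name, has taken for a name from the list of things; names that differ only in an ending like _2 or _b are one class to them, and where a whole thing is asked for, a point or a joint stands for the part that bears it (a point fixed in the world has none). Each returns a list of dicts, best first, with "confidence" (0 to 1); they miss things now and then, are a little off and sometimes report something else, mostly with a low value. They report only what shows in the picture. A call takes as long as a camera call.
- env.boxes_of(camera, label): "extent" ([left, top, right, bottom] in pixels, round what is visible of it).
- env.trace(camera, label): "mask" (400x640 bool, what is visible of it) and "extent" ([left, top, right, bottom] in pixels, round what is visible of it).
The state is a dict: "time_s": time; "joints": joint angles; "joint_velocities": joint speeds; "tau": joint torques, N m; "tool_pos": TCP position; "tool_rot": TCP orientation; "ft_force": force on the tool from outside, world axes, zero at the start; "moment": the same for the moment, N m; "gripper_width": opening from 0.0 (shut) to 1.0 (fully open).
Only numpy, scipy, OpenCV 4.12 (cv2) and the standard library are available. Lean on these libraries where they do the work, as an engineer would, in place of code of your own. Each camera call takes 0.05 s, during which the arm holds its last target.

TASK

Take the handset with the green fin by its fin, lower it over the sloped hand-out rail so that its slot straddles the bar within the green band of the upper half, and only then let go. Let it slide down by itself until it rests against the red stop. Leave the other two handsets where they stand.

Things in the scene. Friction and masses are not known exactly. Their poses are not given: they have to be found in the camera images.
- handset_green: Handset, 0.17-0.34 kg, standing on the desk: an upside-down U, 50 mm long in x. Origin: underside, mid slot; x along the slot, z up. Slot y -17 to 17, z 0 to 80, open below and at both x ends. White leg with screen y 17 to 37, grey battery leg y -27 to -17. Green bridge z 80-90. Green grip fin on top, centred at x = y = 0: 40 mm in x, 12 mm thick in y, z 90-132; it balances under the fin.
- handset_green_saddle (a point): Middle of the underside of the green handset's bridge, the face that rides on the rail; 80 mm above the handset's origin. Seated on the bar at the stop it lies at x = 25 mm, z = 0 of the rail's frame. The handset may hang either way round. Held level it meets the slope when this point is 5 mm above the bar.
- handset_blue: The same handset with blue bridge and fin, standing on the desk, origin and axes as for the green one. Leave it where it stands.
- handset_orange: The same handset with orange bridge and fin, standing on the desk, origin and axes as for the green one. Leave it where it stands.
- rail: Fixed aluminium bar, 18 mm wide, 22 deep, sloping 12 degrees, on narrower posts and a low dark base. Origin: centre line of its top face at the red stop (low end, 125 mm up); x uphill along the bar, z square to its top. It runs to x = 340 (196 mm up); green band x 200-330. Stop 60 mm wide, rises 25. Slippery: a freed handset tips to the slope and slides to the stop in about 1 s.

How it is judged:
On the way:
1. the handset, still held, is lowered over the bar in its upper half (x of handset_green_saddle in the frame of rail between 0.18 and 0.345 m and y of handset_green_saddle in the frame of rail between -0.014 and 0.014 m and z of handset_green_saddle in the frame of rail between -0.005 and 0.018 m and contact force between the fingers and handset_green above 0.5 N), for 0.05 s.
At the end, for the whole second after the job is handed in: The green handset hangs at rest on the bar, seated (saddle point within 9 mm of the bar's top face and 14 mm of its centre line) and within about 15 mm of the stop; the other handsets are within 20 mm of where they started (x of handset_green_saddle in the frame of rail between 0.015 and 0.042 m and y of handset_green_saddle in the frame of rail between -0.014 and 0.014 m and z of handset_green_saddle in the frame of rail between -0.006 and 0.009 m and linear speed of handset_green below 0.02 m/s and distance of each of handset_blue, handset_orange from where it was at the start of the episode below 0.02 m); the robot touches nothing.
It fails at once if the robot touches the green handset on the lower half of the bar (it must slide down by itself) (x of handset_green_saddle in the frame of rail between 0 and 0.13 m and y of handset_green_saddle in the frame of rail between -0.04 and 0.04 m and z of handset_green_saddle in the frame of rail between -0.03 and 0.04 m and contact force between any of the fingers, the arm and handset_green above 0.3 N).
It fails at once if the blue handset is pushed away or knocked over (distance of handset_blue from where it was at the start of the episode above 0.02 m or angle between handset_blue's own z axis and vertical above 0.3 rad).
It fails at once if the orange handset is pushed away or knocked over (distance of handset_orange from where it was at the start of the episode above 0.02 m or angle between handset_orange's own z axis and vertical above 0.3 rad).
It also fails if it takes over 38 s, if anything falls off the work surface, if the arm or the gripper's body presses on something with over 40 N, if the wrist force passes 120 N, or if a joint passes its speed limit or range.

## Working session

There is one attempt and no reset: what is moved stays moved. The work goes in short steps, Python scripts to look and compute and a tool call to move; the robot and the scene stay as the last step left them, time stands still between calls to the robot, and variables do not carry over. Pictures are saved under pics/ and viewed, and the job is handed in when it is done.

Besides the shell and the picture viewer there is one more tool, called as name(argument=value, ...) on one line, values as JSON. drive_tool: Moves the arm, as the interface text tells. Its arguments: {"type":"object","properties":{"deltas":{"type":"array"},"force":{"type":"number"}},"required":["deltas"]}

```bash
mkdir -p pics
cat > h.py <<'E'
import numpy as np, cv2, json
from station import env
from scipy.spatial.transform import Rotation as Ro
def cloud(name,depth):
    c=env.calibration(name);h,w=depth.shape
    f=h/2/np.tan(np.radians(c['vfov'])/2)
    v,u=np.mgrid[:h,:w]
    P=np.stack([(u-c['cx'])/f*depth,(v-c['cy'])/f*depth,depth],-1)
    return (P-np.array(c['t']))@np.array(c['R'])
def save(n,img): cv2.imwrite('pics/'+n+'.png',img[:,:,::-1])
E
python3 - <<'E'
from h import *
for n in('scene','top'):
    im,d=env.get_image(n);save(n+'0',im);W=cloud(n,d);np.savez(n+'0.npz',im=im,d=d,W=W)
    c=env.calibration(n);print({k:(np.round(v,3).tolist()) for k,v in c.items()})
    for l in('handset_green','handset_blue','handset_orange','rail'):
        for r in env.trace(n,l)[:2]:
            m=r['mask']&(d>0);p=W[m]
            print(n,l,round(r['confidence'],2),np.round(r['extent']),np.round(np.percentile(p,[2,50,98],axis=0),3).tolist())
            
print(env.get_state())
E
```

```text
{'vfov': 49.25, 'cx': 319.768, 'cy': 199.53, 'R': [[-0.354, 0.935, -0.012], [0.493, 0.176, -0.852], [-0.795, -0.308, -0.523]], 't': [0.314, -0.205, 1.487]}
scene handset_green 0.78 [241. 136. 274. 185.] [[0.407, -0.399, 0.003], [0.433, -0.352, 0.062], [0.453, -0.327, 0.132]]
scene handset_blue 0.72 [276. 141. 307. 193.] [[0.416, -0.278, 0.006], [0.456, -0.245, 0.069], [0.469, -0.216, 0.132]]
scene handset_orange 0.86 [319. 156. 353. 206.] [[0.309, -0.202, 0.001], [0.474, -0.117, 0.067], [0.485, -0.087, 0.132]]
scene rail 0.74 [409. 142. 443. 273.] [[0.452, 0.113, 0.081], [0.762, 0.145, 0.14], [0.779, 0.184, 0.192]]
{'vfov': 50.785, 'cx': 312.525, 'cy': 193.997, 'R': [[-0.007, -1.0, -0.01], [-0.994, 0.008, -0.109], [0.109, 0.01, -0.994]], 't': [-0.08, 0.621, 1.136]}
top handset_green 0.98 [400. 253. 436. 279.] [[0.393, -0.396, -0.0], [0.424, -0.354, 0.091], [0.453, -0.328, 0.135]]
top handset_blue 0.75 [360. 250. 391. 273.] [[0.415, -0.282, 0.026], [0.44, -0.243, 0.091], [0.466, -0.218, 0.134]]
top handset_orange 0.85 [316. 244. 338. 265.] [[0.436, -0.151, 0.068], [0.459, -0.119, 0.092], [0.483, -0.089, 0.136]]
{'time_s': 0.5, 'joints': array([-1.35768503e+00,  1.04143741e-01,  9.72828895e-02,  1.56385177e+00,
        5.30988360e-06,  1.35311336e+00]), 'joint_velocities': array([ 1.65050280e-04, -1.47583598e-04,  7.75367307e-04, -8.43801678e-05,
       -1.39975035e-03, -1.42532989e-03]), 'tau': array([-2.54121318e-03, -5.56267011e+01,  5.03392768e+01,  1.45641767e-03,
       -3.84706464e-04,  4.56077927e-06]), 'tool_pos': array([ 0.25058418, -0.54521398,  0.23129564]), 'tool_rot': array([ 0.15113194, -0.69073707,  0.69079627, -0.15113556]), 'ft_force': array([-0.06842775, -0.18441143, -0.54369131]), 'moment': array([-0.00028225,  0.00792156, -0.01385672]), 'gripper_width': 0.9993798151542657}
```

Run:
```python
from h import *
Q={n:np.load(n+'0.npz') for n in('scene','top')}
for n in Q: 
    im=Q[n]['im']
    c=im[130:290,220:460] if n=='scene' else im[20:290,200:460]
    cv2.imwrite(f'pics/{n}_crop.png',cv2.resize(c,None,fx=3 if n=='scene' else 2.2,fy=3 if n=='scene' else 2.2,interpolation=2)[:,:,::-1])
# fin green
for n in Q:
    W=Q[n]['W'];im=Q[n]['im'].astype(int)
    for nm,y0,y1 in(('g',-.42,-.3),('b',-.3,-.2),('o',-.17,-.06)):
      for zn,a,b in(('fin',.12,.142),('bridge',.083,.1)):
        m=(W[...,2]>a)&(W[...,2]<b)&(W[...,1]>y0)&(W[...,1]<y1)&(W[...,0]>.37)&(W[...,0]<.52)&(Q[n]['d']>0)
        p=W[m].astype(np.float32)
        if len(p)>5: print(n,nm,zn,len(p),p.mean(0).round(4),cv2.minAreaRect(p[:,:2]))
    m=(W[...,2]>.11)&(W[...,2]<.26)&(W[...,1]>.03)&(W[...,0]>.3)&(W[...,0]<1)&(Q[n]['d']>0)
    p=W[m].astype(np.float32);print(n,'rail',len(p),p.min(0),p.max(0),cv2.minAreaRect(p[:,:2]))
```

```text
Traceback (most recent call last):
cv2.error: OpenCV(4.12.0) /io/opencv/modules/imgproc/src/convhull.cpp:143: error: (-215:Assertion failed) total >= 0 && (depth == CV_32F || depth == CV_32S) in function 'convexHull'
```

View pics/scene0.png

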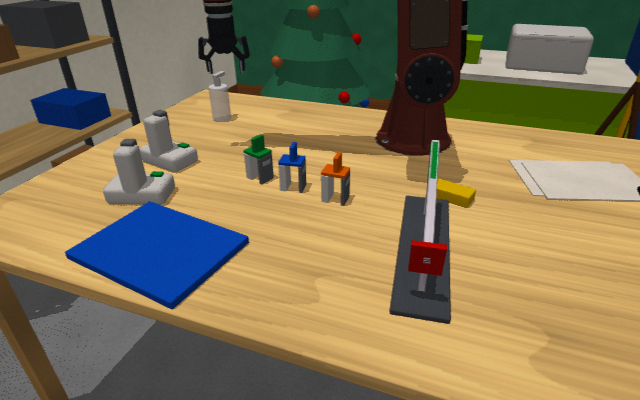

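View pics/top_crop.png

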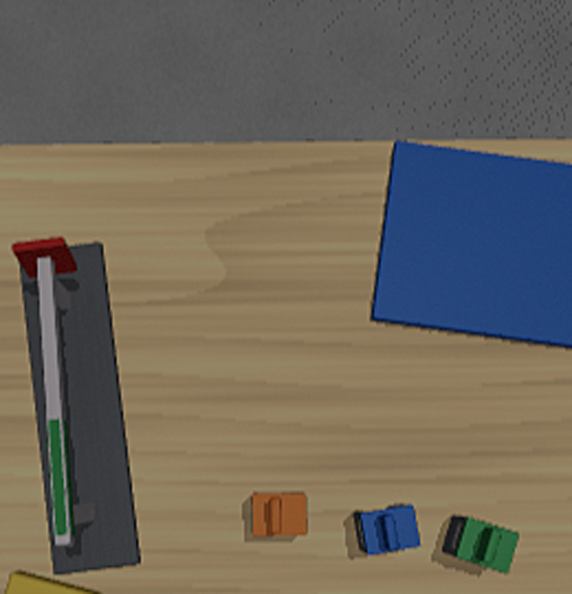

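The scene view shows the green, blue and orange handsets at about (258,160), (292,168) and (337,180). The rail has its red stop at (427,258), and the green band runs up to (434,145). In the top view the low end of the rail points away from the robot, at +x.

Run:
```python
from h import *
Q={n:np.load(n+'0.npz') for n in('scene','top')}
for n in Q:
    W=Q[n]['W'];im=Q[n]['im'].astype(int);d=Q[n]['d']
    for nm,y0,y1 in(('g',-.42,-.3),('b',-.3,-.2),('o',-.17,-.06)):
      for zn,a,b in(('fin',.12,.145),('bridge',.08,.1)):
        m=(W[...,2]>a)&(W[...,2]<b)&(W[...,1]>y0)&(W[...,1]<y1)&(W[...,0]>.37)&(W[...,0]<.52)&(d>0)
        p=W[m].astype(np.float32)
        if len(p)>5: print(n,nm,zn,len(p),p.mean(0).round(4),cv2.minAreaRect(np.ascontiguousarray(p[:,:2])))
    R,G,B=im[...,0],im[...,1],im[...,2]
    reg=(W[...,2]>.1)&(W[...,2]<.26)&(W[...,1]>.03)&(W[...,1]<.35)&(W[...,0]>.35)&(W[...,0]<1)&(d>0)
    gr=reg&(G>1.5*R)&(G>1.3*B); rd=reg&(R>2*G)
    al=reg&~gr&~rd
    for k,m in(('band',gr),('stop',rd),('alu',al)):
        p=W[m].astype(np.float32)
        print(n,k,len(p),p.min(0),p.max(0),cv2.minAreaRect(np.ascontiguousarray(p[:,:2])))
    if n=='top':
        m=gr|al; p=W[m]
        # top ridge line: row by row
        vs,us=np.nonzero(m)
        for v in np.unique(vs)[::6]:
            q=p[vs==v]; print(v,q.mean(0).round(4),np.ptp(q[:,1]).round(4))
        L=cv2.fitLine(p.astype(np.float32),cv2.DIST_HUBER,0,.01,.01).ravel();print(L,np.degrees(np.arcsin(L[2])),np.degrees(np.arctan2(L[1],L[0])))
```

```text
scene g fin 75 [ 0.4264 -0.357   0.1282] ((0.42287972569465637, -0.35888147354125977), (0.015256824903190136, 0.0402892641723156), 73.03814697265625)
scene g bridge 228 [ 0.4313 -0.3556  0.0893] ((0.42044103145599365, -0.36457547545433044), (0.07014723867177963, 0.05412726849317551), 73.37992095947266)
scene b fin 62 [ 0.4448 -0.2424  0.1285] ((0.44123080372810364, -0.24437007308006287), (0.037814635783433914, 0.01181269995868206), 9.94450569152832)
scene b bridge 255 [ 0.4476 -0.2465  0.0893] ((0.4394076466560364, -0.2495063841342926), (0.0539981909096241, 0.06357357650995255), 8.235604286193848)
scene o fin 71 [ 0.4636 -0.1127  0.1284] ((0.4595433175563812, -0.11385833472013474), (0.04123739153146744, 0.011429669335484505), 1.5324426889419556)
scene o bridge 285 [ 0.4665 -0.1168  0.0893] ((0.45963627099990845, -0.11918699741363525), (0.05321657285094261, 0.06365776062011719), 0.020604046061635017)
scene band 205 [0.44014096 0.10640879 0.16625753] [0.56774014 0.13681152 0.1947238 ] ((0.5040805339813232, 0.12335944175720215), (0.12815411388874054, 0.018843013793230057), 7.59704494476
[... 2059 characters left out ...]
 [0.6871 0.1435 0.1397] 0.0161
170 [0.6709 0.1412 0.1434] 0.0156
176 [0.6547 0.1397 0.1489] 0.0165
182 [0.6393 0.1378 0.1505] 0.0181
188 [0.6236 0.1354 0.1545] 0.0149
194 [0.6082 0.1334 0.157 ] 0.0171
200 [0.5929 0.1311 0.1609] 0.0153
206 [0.5778 0.129  0.1638] 0.0162
212 [0.5627 0.128  0.1671] 0.0174
218 [0.5479 0.126  0.1697] 0.0189
224 [0.5331 0.1238 0.1733] 0.0174
230 [0.5186 0.1219 0.1756] 0.0187
236 [0.5041 0.1195 0.1798] 0.0165
242 [0.4897 0.1185 0.1838] 0.018
248 [0.4755 0.1167 0.1856] 0.0199
254 [0.4607 0.1129 0.1668] 0.018
260 [0.4475 0.1124 0.1926] 0.019
266 [0.4336 0.1109 0.1932] 0.0159
[ 0.9733757   0.11458275 -0.1985209   0.63071305  0.136293    0.15282199] -11.450478 6.7137823
```

```bash
cat >> h.py <<'E'
def delta(pos,yaw_z):
    """pose with tool y down and tool z at world yaw (mod 180, nearest). prints shift and turn row"""
    s=env.get_state();R0=Ro.from_quat(s['tool_rot'])
    best=None
    for k in(0,180):
        a=np.radians(yaw_z+k);z=np.array([np.cos(a),np.sin(a),0]);y=np.array([0,0,-1.]);x=np.cross(y,z)
        rv=(R0.inv()*Ro.from_matrix(np.c_[x,y,z])).as_rotvec()
        print(k,'shift',(R0.inv().apply(np.array(pos)-s['tool_pos'])).round(4).tolist(),'turn/0.5',(rv/.5).round(3).tolist(),'deg',np.degrees(np.linalg.norm(rv)).round(1))
def st():
    s=env.get_state();M=Ro.from_quat(s['tool_rot']).as_matrix()
    print(s['time_s'],s['tool_pos'].round(4),'yaw z',np.degrees(np.arctan2(M[1,2],M[0,2])).round(2),'y',M[:,1].round(3),'j',s['joints'].round(2),s['ft_force'].round(2),s['gripper_width'])
E
python3 -c "
from h import *
st();delta((.423,-.3595,.19),71.8)"
```

```text
0.5 [ 0.2506 -0.5452  0.2313] yaw z -65.32 y [ 0. -0. -1.] j [-1.36  0.1   0.1   1.56  0.    1.35] [-0.07 -0.18 -0.54] 0.9993798151542657
0 shift [-0.2342, 0.0413, -0.0967] turn/0.5 [-0.0, -4.786, 0.0] deg 137.1
180 shift [-0.2342, 0.0413, -0.0967] turn/0.5 [-0.0, 1.497, -0.0] deg 42.9
```

drive_tool(deltas=[[[-0.04,0,-0.016,0,-0.25,0,60],[-0.08,0,-0.032,0,-0.5,0,60],[-0.12,0,-0.048,0,-0.75,0,60],[-0.16,0,-0.064,0,-1,0,60],[-0.2,0.01,-0.08,0,-1,0,60],[-0.234,0.02,-0.097,0,-1,0,60]]])

```text
time_s: 1.1
tool_pos: [0.4241, -0.358, 0.2115]
tool_rot: [0.317, -0.631, 0.632, -0.318]
ft_force: [0.2, -1.3, -0.0]
gripper_width: 0.701
```

drive_tool(deltas=[[[0,0,0,0,-0.28,0,60],[0,0,0,0,-0.56,0,60],[0,0,0,0,-0.8,0,60],[0,0,0,0,-1,0,60]]])

```text
time_s: 1.5
tool_pos: [0.4242, -0.3578, 0.2115]
tool_rot: [0.465, -0.532, 0.533, -0.465]
ft_force: [0.6, -0.4, 0.7]
gripper_width: 0.704
```

drive_tool(deltas=[[[0,0,0,0,-0.28,0,60],[0,0,0,0,-0.56,0,60],[0,0,0,0,-0.8,0,60],[0,0,0,0,-1,0,60]]])

```text
time_s: 1.9
tool_pos: [0.4243, -0.3578, 0.2116]
tool_rot: [0.584, -0.399, 0.4, -0.583]
ft_force: [-0.3, 0.0, -0.2]
gripper_width: 0.702
```

drive_tool(deltas=[[[0,0,0,0,-0.28,0,60],[0,0,0,0,-0.56,0,60],[0,0,0,0,-0.8,0,60],[0,0,0,0,-1,0,60]]])

```text
time_s: 2.3
tool_pos: [0.4243, -0.3578, 0.2116]
tool_rot: [0.665, -0.24, 0.241, -0.665]
ft_force: [0.2, -0.3, 0.4]
gripper_width: 0.704
```

```bash
python3 -c "
from h import *
st();delta((.423,-.3595,.19),71.8)"
```

```text
2.3 [ 0.4243 -0.3578  0.2116] yaw z 50.17 y [ 0.001 -0.001 -1.   ] j [-0.94 -0.04 -0.08  1.52  0.   -0.24] [ 0.16 -0.35  0.43] 0.7035681754105476
0 shift [0.0001, 0.0216, -0.0021] turn/0.5 [0.001, -0.755, 0.003] deg 21.6
180 shift [0.0001, 0.0216, -0.0021] turn/0.5 [-0.004, 5.528, 0.001] deg 158.4
```

drive_tool(deltas=[[[0,0.007,-0.001,0,-0.25,0,60],[0,0.014,-0.002,0,-0.5,0,60],[0,0.0216,-0.0021,0,-0.755,0,60],[0,0.0216,-0.0021,0,-0.755,0,60]]])

```text
time_s: 2.7
tool_pos: [0.4226, -0.359, 0.1891]
tool_rot: [-0.698, 0.111, -0.111, 0.698]
ft_force: [0.2, -0.0, 0.6]
gripper_width: 0.702
```

```bash
python3 -c "
from h import *
st();delta((.423,-.3595,.097),71.8)
im,d=env.get_image('scene');cv2.imwrite('pics/s1.png',cv2.resize(im[90:230,180:380],None,fx=3.5,fy=3.5)[:,:,::-1])
"
```

```text
2.7 [ 0.4226 -0.359   0.1891] yaw z 71.91 y [ 0.  0. -1.] j [-0.94 -0.04 -0.13  1.48  0.   -0.62] [ 0.17 -0.04  0.64] 0.7018841670201846
0 shift [0.0005, 0.0921, -0.0003] turn/0.5 [-0.0, 0.004, 0.0] deg 0.1
180 shift [0.0005, 0.0921, -0.0003] turn/0.5 [0.0, -6.279, 0.0] deg 179.9
```

View pics/s1.png

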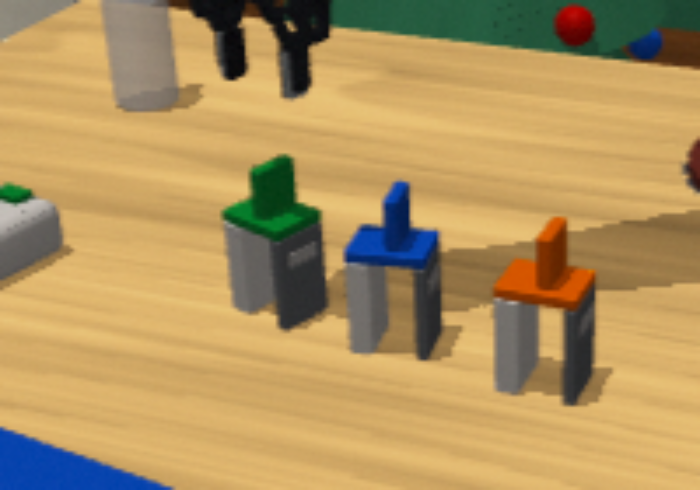

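The open gripper, at crop (265,60), is lined up above the green fin at (272,185) with the jaws across it. Next I lower and close.

drive_tool(deltas=[[[0,0.03,0,0,0,0,60],[0,0.055,0,0,0,0,60],[0,0.075,0,0,0,0,60],[0,0.092,0,0,0,0,60],[0,0.092,0,0,0,0,60],[0,0.092,0,0,0,0,5],[0,0.092,0,0,0,0,5],[0,0.092,0,0,0,0,5],[0,0.092,0,0,0,0,5],[0,0.092,0,0,0,0,5],[0,0.092,0,0,0,0,5],[0,0.092,0,0,0,0,5]]], force=50)

```text
time_s: 3.95
tool_pos: [0.4233, -0.36, 0.099]
tool_rot: [0.699, -0.112, 0.114, -0.697]
ft_force: [0.2, -0.9, 5.8]
gripper_width: 0.132
```

drive_tool(deltas=[[[0,0,0,0,0,0,5],[0,-0.01,0,0,0,0,5],[0,-0.03,0,0,0,0,5],[0,-0.06,0,0,0,0,5],[0,-0.1,0,0,0,0,5],[0,-0.14,0,0,0,0,5],[0,-0.18,0,0,0,0,5],[0,-0.21,0,0,0,0,5],[0,-0.23,0,0,0,0,5],[0,-0.23,0,0,0,0,5]]])

```text
time_s: 4.95
tool_pos: [0.4233, -0.3601, 0.3323]
tool_rot: [0.7, -0.111, 0.115, -0.696]
ft_force: [-0.6, -0.8, -2.6]
gripper_width: 0.132
```

```bash
python3 -c "
from h import *
st();delta((.504,.121,.33),97.2)
im,d=env.get_image('scene');cv2.imwrite('pics/s2.png',cv2.resize(im[40:230,180:380],None,fx=3,fy=3)[:,:,::-1])
"
```

```text
4.95 [ 0.4233 -0.3601  0.3323] yaw z 71.63 y [ 0.004 -0.006 -1.   ] j [-0.94  0.01  0.18  1.74  0.   -0.62] [-0.61 -0.84 -2.59] 0.13231640129485056
0 shift [-0.0751, -0.0002, 0.482] turn/0.5 [0.011, -0.893, 0.01] deg 25.6
180 shift [-0.0751, -0.0002, 0.482] turn/0.5 [-0.014, 5.391, 0.015] deg 154.4
```

View pics/s2.png

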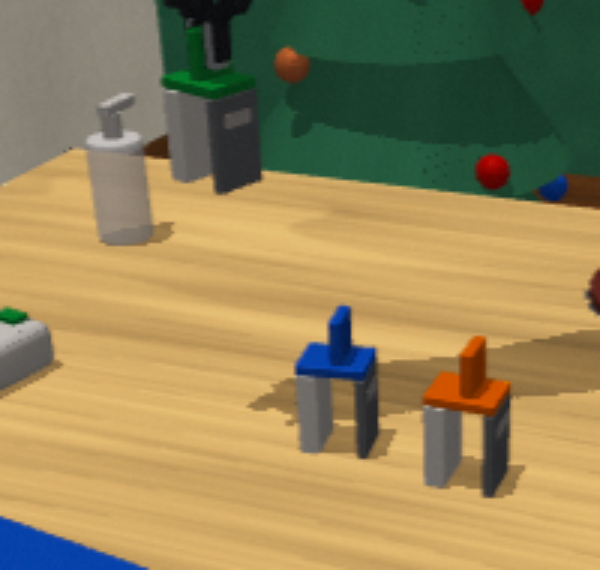

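The green handset hangs level from the gripper, and blue and orange are undisturbed. Next I traverse to above the rail.

drive_tool(deltas=[[[-0.003,0,0.02,0,-0.05,0,5],[-0.009,0,0.06,0,-0.12,0,5],[-0.016,0,0.105,0,-0.2,0,5],[-0.024,0,0.152,0,-0.3,0,5],[-0.031,0,0.2,0,-0.4,0,5],[-0.039,0,0.248,0,-0.5,0,5],[-0.046,0,0.296,0,-0.6,0,5],[-0.053,0,0.344,0,-0.7,0,5],[-0.061,0,0.39,0,-0.8,0,5],[-0.068,0,0.435,0.01,-0.893,0.01,5],[-0.073,0,0.465,0.01,-0.893,0.01,5],[-0.075,0,0.482,0.01,-0.893,0.01,5]]])

```text
time_s: 6.2
tool_pos: [0.503, 0.1239, 0.3262]
tool_rot: [-0.705, -0.044, 0.047, 0.707]
ft_force: [1.0, -0.6, -3.8]
gripper_width: 0.131
```

drive_tool(deltas=[[[0,0,0,0,0,0,5],[0,0,0,0,0,0,5]]])

```text
time_s: 6.4
tool_pos: [0.5023, 0.124, 0.3244]
tool_rot: [-0.705, -0.043, 0.048, 0.706]
ft_force: [0.2, -0.7, -4.1]
gripper_width: 0.134
```

```bash
cat > look.py <<'E'
from h import *
import sys
t=sys.argv[1]
st()
for n in('scene','top'):
    im,d=env.get_image(n);W=cloud(n,d)
    sl=(slice(60,290),slice(340,540)) if n=='scene' else (slice(110,300),slice(170,330))
    cv2.imwrite(f'pics/{n}_{t}.png',cv2.resize(im[sl],None,fx=2.5 if n=='scene' else 3,fy=2.5 if n=='scene' else 3)[:,:,::-1])
    r=env.trace(n,'handset_green')
    if r:
        m=r[0]['mask']&(d>0);p=W[m];print(n,r[0]['confidence'],r[0]['extent'],np.percentile(p,[2,50,98],axis=0).round(4).tolist())
        zt=float(sys.argv[2])
        for a,b in((zt-.012,zt+.003),(zt-.092,zt-.08),(zt+.003,zt+.012)):
            q=np.ascontiguousarray(p[(p[:,2]>a)&(p[:,2]<b)].astype(np.float32))
            if len(q)>4: print(' z',round(a,3),round(b,3),len(q),cv2.minAreaRect(np.ascontiguousarray(q[:,:2])))
E
python3 look.py a .321; python3 -c "
from h import *
delta((.504,.121,.25),97.2)"
```

```text
6.4 [0.5023 0.124  0.3244] yaw z 97.42 y [-0.008  0.002 -1.   ] j [-0.01 -0.09  0.07  1.74  0.   -0.14] [ 0.16 -0.73 -4.09] 0.13400819073700126
scene 0.56 [419.9, 74.4, 454.7, 145.4] [[0.3629, 0.0915, 0.2034], [0.5231, 0.1198, 0.2974], [0.5312, 0.1534, 0.357]]
 z 0.309 0.324 310 ((0.5054090023040771, 0.11980362236499786), (0.04891027510166168, 0.06137985363602638), 4.541515827178955)
 z 0.229 0.241 90 ((0.5102221369743347, 0.11769654601812363), (0.049105510115623474, 0.0619104839861393), 19.137237548828125)
 z 0.324 0.333 29 ((0.5163176655769348, 0.12609858810901642), (0.013027715496718884, 0.013492269441485405), 1.2145360708236694)
top 0.68 [208.0, 222.8, 238.3, 249.3] [[0.478, 0.083, 0.2338], [0.4921, 0.0941, 0.3163], [0.5277, 0.1359, 0.3779]]
 z 0.309 0.324 173 ((0.5044137239456177, 0.10904014110565186), (0.049854543060064316, 0.04713357239961624), 7.278476715087891)
 z 0.229 0.241 12 ((0.48927128314971924, 0.10777334868907928), (0.022954287007451057, 0.07217524945735931), 40.63457489013672)
 z 0.324 0.333 6 ((0.4902462363243103, 0.11392062902450562), (0.003412313759326935, 0.011748765595257282), 59.203155517578125)
0 shift [0.0011, 0.076, -0.0023] turn/0.5 [-0.005, 0.003, -0.009] deg 0.3
180 shift [0.0011, 0.076, -0.0023] turn/0.5 [-0.015, -6.28, 0.008] deg 179.9
```

View pics/scene_a.png

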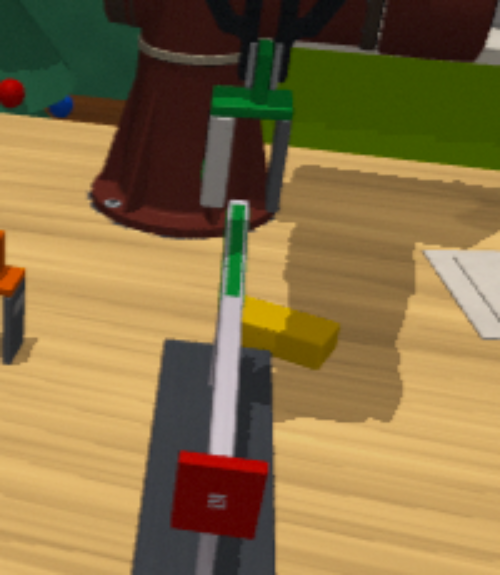

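View pics/top_a.png

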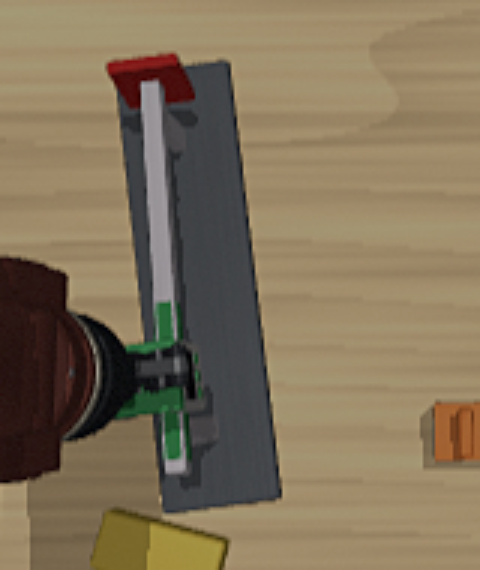

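drive_tool(deltas=[[[0.001,0.015,-0.001,0,0,-0.01,5],[0.001,0.03,-0.002,0,0,-0.01,5],[0.001,0.034,-0.002,0,0,-0.01,5],[0.001,0.034,-0.002,0,0,-0.01,5],[0.001,0.034,-0.002,0,0,-0.01,5]]])

```text
time_s: 7.1
tool_pos: [0.5042, 0.1209, 0.2927]
tool_rot: [-0.705, -0.045, 0.044, 0.707]
ft_force: [-0.6, -0.7, -3.4]
gripper_width: 0.13
```

```bash
python3 look.py b .283; python3 -c "
from h import *
delta((.504,.122,.22),97.2)"
```

```text
7.1 [0.5042 0.1209 0.2927] yaw z 97.25 y [ 0.001  0.003 -1.   ] j [-0.02 -0.12 -0.02  1.68  0.   -0.15] [-0.57 -0.66 -3.39] 0.1295152391342641
scene 0.72 [415.8, 93.1, 452.0, 158.8] [[0.4855, 0.0877, 0.1987], [0.5251, 0.116, 0.2717], [0.5329, 0.15, 0.3259]]
 z 0.271 0.286 374 ((0.5053710341453552, 0.11682158708572388), (0.05259614810347557, 0.0642251968383789), 5.969249725341797)
 z 0.191 0.203 45 ((0.5194903016090393, 0.1272033154964447), (0.03935311362147331, 0.06834094226360321), 47.03608322143555)
 z 0.286 0.295 29 ((0.5195289254188538, 0.12006746977567673), (0.019412895664572716, 0.009521382860839367), 74.69058990478516)
top 0.83 [215.8, 222.9, 241.3, 247.5] [[0.4816, 0.061, 0.2], [0.4943, 0.0908, 0.2837], [0.5309, 0.12, 0.3835]]
 z 0.271 0.286 122 ((0.5065900087356567, 0.10357457399368286), (0.04974694550037384, 0.04062052071094513), 7.28110933303833)
 z 0.191 0.203 5 ((0.5047435760498047, 0.08337470889091492), (0.025914432480931282, 0.0005848031723871827), 6.104077339172363)
 z 0.286 0.295 44 ((0.5061959028244019, 0.10179945826530457), (0.03661494702100754, 0.0491955503821373), 89.9043960571289)
0 shift [-0.0003, 0.0726, 0.0007] turn/0.5 [-0.005, 0.003, 0.002] deg 0.2
180 shift [-0.0003, 0.0726, 0.0007] turn/0.5 [0.004, -6.28, 0.008] deg 179.9
```

View pics/scene_b.png

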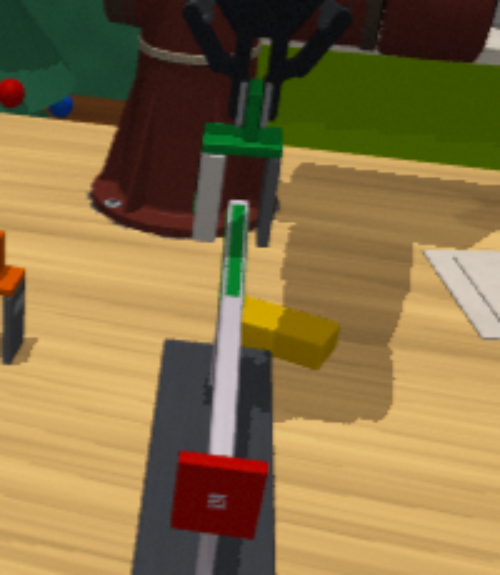

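The legs are at crop x≈205 and 264, with the bar between them at about 237, so it is centred. Next I lower over the bar.

drive_tool(deltas=[[[0,0.02,0.001,0,0,0,5],[0,0.04,0.001,0,0,0,5],[0,0.06,0.001,0,0,0,5],[0,0.07,0.001,0,0,0,5],[0,0.07,0.001,0,0,0,5],[0,0.07,0.001,0,0,0,5]]])

```text
time_s: 7.9
tool_pos: [0.5045, 0.1223, 0.2235]
tool_rot: [-0.705, -0.046, 0.044, 0.707]
ft_force: [0.2, 0.3, -2.9]
gripper_width: 0.134
```

```bash
python3 look.py c .216; python3 -c "
from h import *
delta((.504,.122,.207),97.2)"
```

```text
7.9 [0.5045 0.1223 0.2235] yaw z 97.28 y [ 0.002  0.003 -1.   ] j [-0.02 -0.15 -0.17  1.55  0.   -0.14] [ 0.21  0.34 -2.93] 0.13418351962764796
scene 0.96 [415.5, 124.7, 449.3, 188.6] [[0.261, 0.0874, 0.0054], [0.5249, 0.1161, 0.2018], [0.5336, 0.1518, 0.2565]]
 z 0.204 0.219 351 ((0.5054712295532227, 0.11824292689561844), (0.052449848502874374, 0.06341055035591125), 7.738503932952881)
 z 0.124 0.136 50 ((0.5282450318336487, 0.12172681093215942), (0.005706353113055229, 0.06295192986726761), 7.923714637756348)
 z 0.219 0.228 30 ((0.5186602473258972, 0.12468773871660233), (0.014819767326116562, 0.01911737583577633), 13.853649139404297)
top 0.55 [224.8, 223.3, 242.5, 244.4] [[0.4829, 0.0821, 0.1378], [0.492, 0.0929, 0.2149], [0.5314, 0.1158, 0.2198]]
 z 0.204 0.219 111 ((0.5071356296539307, 0.1003686860203743), (0.036631498485803604, 0.048543382436037064), 89.65371704101562)
 z 0.219 0.228 6 ((0.5039246082305908, 0.09864814579486847), (0.020717181265354156, 0.04089968651533127), 71.77959442138672)
0 shift [-0.0008, 0.0167, -0.0002] turn/0.5 [-0.004, 0.003, 0.006] deg 0.2
180 shift [-0.0008, 0.0167, -0.0002] turn/0.5 [0.009, -6.28, 0.007] deg 179.9
```

View pics/scene_c.png

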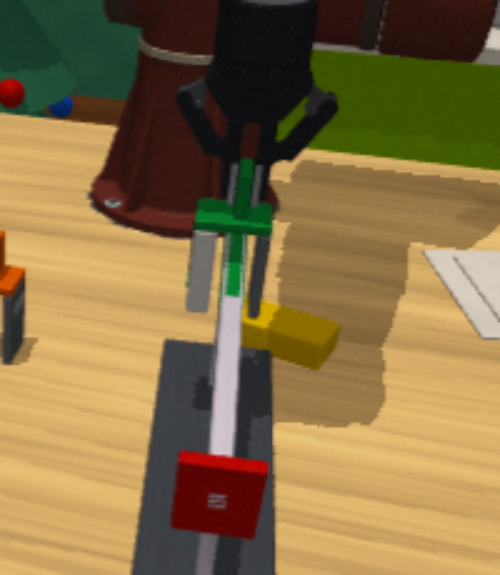

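The bar sits between the legs at crop (235,260). Next is the final lowering in small rows.

drive_tool(deltas=[[[0,0.005,0,0,0,0,5],[0,0.01,0,0,0,0,5],[0,0.014,0,0,0,0,5],[0,0.015,0,0,0,0,5],[0,0.015,0,0,0,0,5]]])

```text
time_s: 8.6
tool_pos: [0.5046, 0.1223, 0.2083]
tool_rot: [-0.705, -0.046, 0.044, 0.707]
ft_force: [-0.8, -0.5, -2.9]
gripper_width: 0.133
```

```bash
python3 look.py d .199; python3 -c "
from h import *
st()"
```

```text
8.6 [0.5046 0.1223 0.2083] yaw z 97.28 y [ 0.002  0.003 -1.   ] j [-0.02 -0.15 -0.19  1.52  0.   -0.14] [-0.82 -0.49 -2.87] 0.13308999107970548
scene 0.85 [411.3, 131.2, 447.4, 190.8] [[0.3145, 0.0823, 0.0015], [0.525, 0.112, 0.1908], [0.5335, 0.1511, 0.2416]]
 z 0.187 0.202 360 ((0.5068329572677612, 0.11817383021116257), (0.051219675689935684, 0.06329689174890518), 7.029294490814209)
 z 0.107 0.119 35 ((0.529020369052887, 0.11997851729393005), (0.008261768147349358, 0.061373043805360794), 3.258070707321167)
 z 0.202 0.211 28 ((0.5165354609489441, 0.12370777130126953), (0.019931646063923836, 0.01280261017382145), 34.3724250793457)
top 0.74 [227.3, 224.9, 247.0, 246.0] [[0.4828, 0.0824, 0.1197], [0.4943, 0.0938, 0.1999], [0.5319, 0.1159, 0.2051]]
 z 0.187 0.202 101 ((0.5074602365493774, 0.10001106560230255), (0.049336694180965424, 0.034588634967803955), 0.7627203464508057)
 z 0.202 0.211 36 ((0.5061657428741455, 0.09895128756761551), (0.031868595629930496, 0.05220404267311096), 81.05622863769531)
8.8 [0.5049 0.1223 0.2089] yaw z 97.28 y [ 0.003  0.003 -1.   ] j [-0.02 -0.15 -0.19  1.52  0.   -0.14] [ 0.11 -0.7  -3.1 ] 0.13435545708480312
```

View pics/scene_d.png

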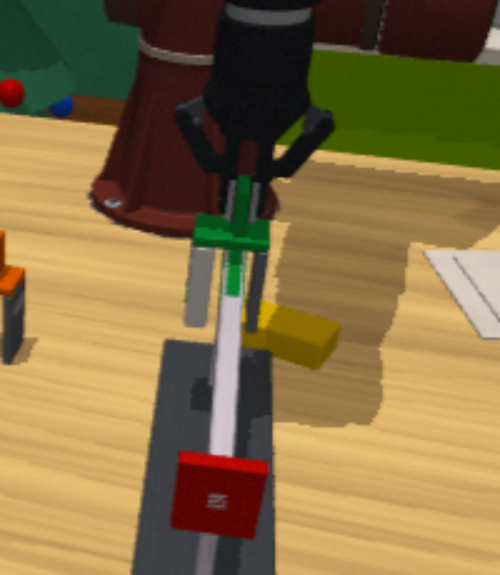

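drive_tool(deltas=[[[0,0.002,0,0,0,0,5],[0,0.004,0,0,0,0,5],[0,0.005,0,0,0,0,5],[0,0.005,0,0,0,0,5]]])

```text
time_s: 9.2
tool_pos: [0.5052, 0.1224, 0.2042]
tool_rot: [-0.705, -0.046, 0.044, 0.706]
ft_force: [0.5, -0.8, -0.6]
gripper_width: 0.133
```

Contact is shown by the wrist load dropping from about 3 N to 0.6 N, with the saddle at about 5 mm, so I release.

drive_tool(deltas=[[[0,0,0,0,0,0,85],[0,0,0,0,0,0,85],[0,0,0,0,0,0,85],[0,0,0,0,0,0,85],[0,0,0,0,0,0,85],[0,0,0,0,0,0,85],[0,0,0,0,0,0,85],[0,0,0,0,0,0,85]]])

```text
time_s: 10.0
tool_pos: [0.5052, 0.1224, 0.2042]
tool_rot: [-0.705, -0.046, 0.044, 0.707]
ft_force: [-0.6, -0.1, -0.0]
gripper_width: 0.995
```

```bash
python3 look.py e .145
```

```text
10.0 [0.5052 0.1224 0.2042] yaw z 97.28 y [ 0.004  0.003 -1.   ] j [-0.02 -0.15 -0.2   1.51  0.   -0.14] [-0.55 -0.12 -0.03] 0.9949883172927427
scene 0.93 [403.6, 213.8, 443.5, 280.4] [[0.7171, 0.1167, 0.0544], [0.7463, 0.1414, 0.1411], [0.7663, 0.1753, 0.183]]
 z 0.133 0.148 416 ((0.7455547451972961, 0.14705190062522888), (0.05891893804073334, 0.06185794249176979), 7.757962226867676)
 z 0.053 0.065 44 ((0.74757981300354, 0.14812612533569336), (0.006608061492443085, 0.05930938571691513), 8.760503768920898)
 z 0.148 0.157 34 ((0.7575247883796692, 0.14823639392852783), (0.0240783654153347, 0.03949897736310959), 64.9961929321289)
top 0.79 [208.8, 131.4, 240.8, 164.7] [[0.7051, 0.1108, 0.0675], [0.7326, 0.1382, 0.141], [0.7634, 0.1751, 0.1841]]
 z 0.133 0.148 374 ((0.7395845651626587, 0.14580386877059937), (0.05212690681219101, 0.06498637795448303), 5.425905704498291)
 z 0.053 0.065 9 ((0.7201706767082214, 0.11518853902816772), (0.006301828194409609, 0.035447943955659866), 73.62865447998047)
 z 0.148 0.157 25 ((0.728900671005249, 0.14056795835494995), (0.037099841982126236, 0.045629628002643585), 64.6582260131836)
```

View pics/scene_e.png

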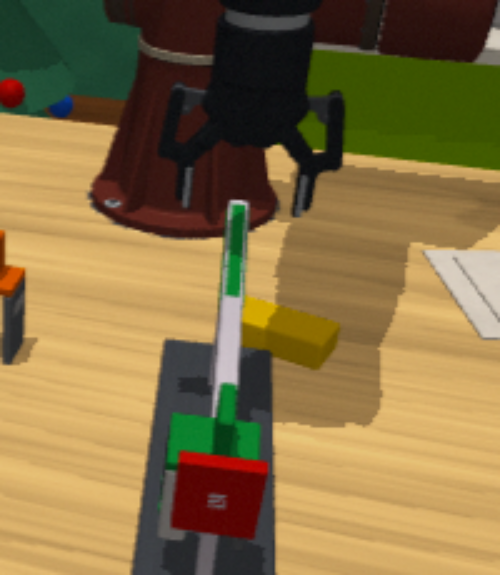

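It slid down and rests against the stop at crop (220,470). I retreat upward, then check everything again.

drive_tool(deltas=[[[0,-0.02,0,0,0,0,85],[0,-0.05,0,0,0,0,85],[0,-0.09,0,0,0,0,85],[0,-0.12,0,0,0,0,85],[0,-0.14,0,0,0,0,85],[0,-0.14,0,0,0,0,85],[0,-0.14,0,0,0,0,85],[0,-0.14,0,0,0,0,85]]])

```text
time_s: 11.0
tool_pos: [0.5044, 0.122, 0.3429]
tool_rot: [-0.705, -0.046, 0.044, 0.707]
ft_force: [0.5, -0.1, -0.2]
gripper_width: 0.996
```

```bash
python3 look.py f .145
python3 - <<'E'
from h import *
im,d=env.get_image('top');W=cloud('top',d);save('top_g',im)
o=np.array([.504+.265*.978*.992,.1215+.265*.978*.1253,.125])
a=np.radians(7.2);c,s=np.cos(np.radians(12)),np.sin(np.radians(12))
X=np.array([-np.cos(a)*c,-np.sin(a)*c,s]);Y=np.array([np.sin(a),-np.cos(a),0]);Z=np.cross(X,Y)
r=env.trace('top','handset_green')[0]; p=(W[r['mask']&(d>0)]-o)@np.c_[X,Y,Z]
q=p[(p[:,2]>.0)&(p[:,2]<.02)]; print('bridge in rail',np.percentile(q,[3,50,97],axis=0).round(4).tolist())
q=p[(p[:,2]>.045)&(p[:,2]<.06)]; print('fin top in rail',np.percentile(q,[3,50,97],axis=0).round(4).tolist())
for y0,y1 in((-.3,-.2),(-.17,-.06)):
    m=(W[...,2]>.12)&(W[...,2]<.145)&(W[...,1]>y0)&(W[...,1]<y1)&(W[...,0]>.37)&(W[...,0]<.52)&(d>0)
    print(W[m].mean(0).round(4))
E
```

```text
11.0 [0.5044 0.122  0.3429] yaw z 97.28 y [ 0.002  0.003 -1.   ] j [-0.02 -0.09  0.11  1.77  0.   -0.14] [ 0.53 -0.09 -0.23] 0.9955392126048469
scene 0.63 [402.1, 213.3, 444.3, 278.9] [[0.5251, 0.1019, 0.0143], [0.7452, 0.1395, 0.1406], [0.7708, 0.1765, 0.1833]]
 z 0.133 0.148 482 ((0.7283347845077515, 0.13741415739059448), (0.07962016761302948, 0.07663258910179138), 37.586551666259766)
 z 0.053 0.065 57 ((0.7484579086303711, 0.14755664765834808), (0.0062817735597491264, 0.06171739101409912), 6.3651323318481445)
 z 0.148 0.157 53 ((0.7625949382781982, 0.143255814909935), (0.037932850420475006, 0.03991367667913437), 41.31053161621094)
top 0.71 [209.0, 129.7, 240.3, 163.0] [[0.7051, 0.1109, 0.0693], [0.7323, 0.138, 0.1414], [0.7624, 0.1751, 0.1847]]
 z 0.133 0.148 358 ((0.7394457459449768, 0.14585864543914795), (0.05219655856490135, 0.06519659608602524), 5.485357284545898)
 z 0.053 0.065 8 ((0.7268993854522705, 0.11327649652957916), (0.005510286893695593, 0.04725473374128342), 87.30644989013672)
 z 0.148 0.157 26 ((0.7313685417175293, 0.15645767748355865), (0.04497737064957619, 0.03942051902413368), 23.708786010742188)
bridge in rail [[0.0019, -0.023, 0.0024], [0.0302, 0.0134, 0.0112], [0.0491, 0.0367, 0.0153]]
fin top in rail [[0.0106, -0.0051, 0.0465], [0.0262, 0.0018, 0.0525], [0.0437, 0.0067, 0.056]]
[ 0.4403 -0.2457  0.1319]
[ 0.459  -0.1163  0.1326]
```

View pics/top_f.png

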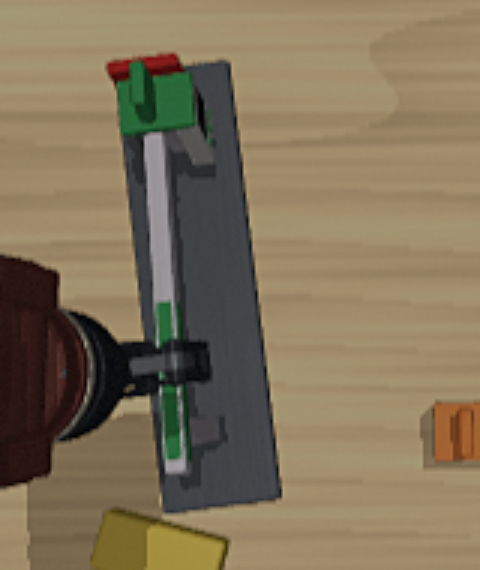

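```bash
python3 -c "
from h import *
print(env.finish_job())"
```

```text
the job is handed in; nothing more can be done
None
```

I took the green handset by its fin and lowered it over the bar at about rail x = 0.265 m, inside the green band. I let go only after the wrist load dropped from about 3 N to 0.6 N, which showed it resting on the bar. It slid down on its own and rests against the red stop; the job is handed in at about 11 s, and no verdict was given.

**Last checks (top camera):**
- **Green handset:** the fin is centred at rail x ≈ 26 mm, y ≈ 2 mm. Its top is about 52 mm above the bar's top face, which matches a seated handset.
- **Other handsets:** the blue and orange fins are within 1 mm of where they started.
- **Robot:** the gripper is open and about 14 cm above where it let go, touching nothing.

**Disagreements:** the two cameras differed by 1–4 mm in y, so I used values between them. Some handset outlines from the scene camera, including the last one, took in stray background points, so I relied on the top camera and the pictures there.

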